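# Show a new helper where the stray tube goes

### The arm

A 7-joint arm with a two-finger parallel gripper is mounted at the origin on a cart in front of the work surface, level with it; the furniture and walls round the work are solid. World frame = base frame: x ahead of the robot, y to its left, z up, the work surface at z = 0. Lengths are in m, angles in rad, forces in N, time in s.
With the tool pointing down it reaches from about 0.4 to 0.85 m from the base axis. Payload 6.9 kg.
Tool frame: the origin (TCP) lies on the centre line of the jaws, within the pads' length; the fingertips stand 22 mm ahead of it and the grasp point (between the pads) lies 3 mm ahead of it; z points along the fingers, y is the line along which they close (so a half turn about z gives the same grasp; the last joint's range is limited). The gripper opens to 85 mm and grips with 20 to 120 N. Pads are 22 mm wide; open, the fingers measure 114 mm over their backs; the gripper's body (76 mm by 85 mm) begins 54 mm behind the grasp point. The pads swing forward as they close: fully open they stand 13 mm farther back than shut.
Start: joints at [-1.121, 0.507, -0.238, 1.5, 0.126, 1.149, -0.155], TCP at [0.211, 0.588, 0.253] pointing down, gripper open.
Joint ranges: [-3.08, 3.08], [-0.24, 2.05], [-1.43, 1.35], [0, 2.5], [-1.52, 4.66], [0.17, 1.96], [-2.89, 2.89]. Speed limits (rad/s): [2.39, 2.39, 3.14, 3.14, 3.14, 3.14, 3.14].

### API

Orientations are given as a rotation vector (axis times angle).
In Python, from plant import read_state, read_camera, camera_params, hand_in gives the robot as it stands. The module is installed in compiled form; this text tells all that it offers.
- The arm moves only by the tool drive_tool, never from a script. Its argument "steps" is a list of rows, each a list of 5 numbers: the shift along the tool's x, y, z in cm, then the turn about the tool's z in rad, then the opening in per cent of the stroke, from 0 (shut) to 100 (fully open). In form: [[tx, ty, tz, twist, hand], ...]. A call has 1 to 8 rows; each row shifts and turns the commanded pose from where the row before left it, along the tool's axes as they then stand; what a row does not reach is not made up. A row lasts 1/8 s, in which the tool goes at most 62.5 mm and 10.7 degrees, less where a joint would pass 70% of its speed; a pose out of reach is approached as far as the arm can. A call is refused whole if a number of a shift passes 6.25 or a number of a turn 0.188, either way. A call with a gripper value outside its range is refused whole. The fingers move at their own pace and stop on an object; "squeeze" is the grip in N (left out, the last holds). Time passes only in rows, so rows that do not move let the fingers close. It gives the time, the measured TCP pose, the force, the opening and the grip force at its end, in the units of the state.
- read_state(): the state, without advancing time (a new reading comes with each control period).
- read_camera(name): name is "scene" or "top" or "wrist"; returns (picture, depth): 480x640x3 uint8, blue, green, red; 480x640 float32, m along the optical axis (not along the pixel's ray), 0 where there is no reading.
- camera_params(name): a dict with "fx", "fy", "cx", "cy" (pixels), "T" (4x4, takes a point from camera to world coordinates). Camera axes: x right, y up, looking along -z (the intrinsics and any distortion apply to the point x, -y, -z); pixel columns grow to the right and rows downward; lengths in m; the calibration is good to about 2 mm. A picture is of the moment at which its call begins: read the wrist's pose just before it. camera_params takes no time and is no camera call; for the wrist camera it gives the pose at the moment of the call.
- hand_in(): hands the job in; it is judged then, once.
The state is a dict: "clock": time; "joint_positions": joint angles; "qvel": joint speeds; "effort": joint torques, N m; "eef_pos": TCP position; "ee_rot": TCP orientation; "ft_force": force on the tool from outside, world axes, zero at the start; "moment": the same for the moment, N m; "width": finger opening in m; "finger_force": force on a finger pad.
Only numpy, scipy, OpenCV 4.12 (cv2) and the standard library are available. Lean on these libraries where they do the work, as an engineer would, in place of code of your own. Each camera call takes 0.05 s, during which the arm holds its last target. There are 200 camera calls.

### The job

One sample tube has been left lying on the desk; show a new helper its way home by pointing with your fingertips from straight above, without touching or moving anything. Point first at the middle of the lying tube, then at the middle of the label printer's lid, then at the one empty corner hole of the small square rack (its other three corners hold tubes), each time holding the fingertips still about 3 cm above the thing for a good two seconds. Finish still pointing at that hole.

Things in the scene. Friction and masses are not known exactly. Their poses are not given: they have to be found in the camera images.
- stray_tube: sample tube with a screw cap, 98 mm long, cap 24 mm and body 18 mm thick, lying on its side on the desk, its top 24 mm above the desk at the cap. Loose. Origin at the middle of its closed foot end; its z axis runs along the tube to the cap
- stray_mid (a point): the middle of the lying tube, on its axis, 49 mm from either end and about 11 mm above the desk
- printer: light grey desktop label printer, 194 (front to back, with the protruding label) x 118 x 85 mm, standing on the desk with its lid shut, not fixed. Origin centred on its underside, 2 mm below its feet; z up, front faces its -x
- printer_lid_mid (a point): the middle of the top of the printer's lid, 82 mm above the desk (25 mm behind the origin, along its +x)
- rack: small square white foam tube rack, 105 x 105 x 34 mm, 4 x 4 holes 21 mm wide, 24 mm apart; light, not fixed. Origin centred on its underside, z up, sides along its x and y
- empty_corner (a point): the mouth of the rack's empty corner hole, level with the rack's top, 34 mm above the desk (36.5 mm along the rack's +x and 36.5 mm along its +y from its middle). The inner holes of the rack are empty too; of the corners only this one is
- rack_tube_a: sample tube like the lying one, standing loose in a corner hole of the rack, its cap's top 105 mm above the desk. Origin at its foot, z up
- rack_tube_b: sample tube like the lying one, standing loose in a corner hole of the rack, its cap's top 105 mm above the desk. Origin at its foot, z up
- rack_tube_c: sample tube like the lying one, standing loose in a corner hole of the rack, its cap's top 105 mm above the desk. Origin at its foot, z up
- swab_pack: flat swab pack lying near the far edge of the desk, 24 x 178 x 4 mm, bystander. Origin centred on its underside
- pen: pen lying near the far edge of the desk, 135 mm long, 16 mm thick, bystander. Origin centred on its underside
Not all that is in view belongs to the job. There is more than one size of the rack; the one meant has the size given above.

How it is judged:
On the way, in this order (a step that is already met when the one before it is completed fails the run):
1. the fingers point at the middle of the lying tube from just above for 1.5 s (horizontal distance between the grasp point and stray_mid below 0.025 m and height (world z) of the grasp point between 0.042 and 0.112 m), for 1.5 s.
2. the fingers point at the middle of the printer's lid from just above for 1.5 s (horizontal distance between the grasp point and printer_lid_mid below 0.035 m and height (world z) of the grasp point between 0.102 and 0.172 m), for 1.5 s.
3. the fingers point at the rack's empty corner hole from just above for 1.5 s (horizontal distance between the grasp point and empty_corner below 0.016 m and height (world z) of the grasp point between 0.054 and 0.124 m), for 1.5 s.
At the end, for the whole second after the job is handed in: The fingers still point at the rack's empty corner hole (point between the pads within 16 mm of its centre sideways, 20 to 90 mm above the rack); lying tube, printer, rack and its tubes are within 12 mm, swab pack and pen within 15 mm, of where they began (all of step 3 and distance of each of stray_mid, printer, rack, rack_tube_a, rack_tube_b, rack_tube_c from where it was at the start of the episode below 0.012 m and distance of each of swab_pack, pen from where it was at the start of the episode below 0.015 m); the robot touches nothing.
It fails at once if the robot touches something (contact force between any of the fingers, the arm and anything else above 1 N).
It fails at once if a thing is moved, lifted or knocked over (not (distance of each of stray_mid, printer, rack, rack_tube_a, rack_tube_b, rack_tube_c from where it was at the start of the episode below 0.012 m and distance of each of swab_pack, pen from where it was at the start of the episode below 0.015 m)).
It also fails if it takes over 58 s, if anything falls off the work surface, if the arm or the gripper's body presses on something with over 40 N, if the wrist force passes 120 N, or if a joint passes its speed limit or range.

## Working session

There is one attempt and no reset: what is moved stays moved. The work goes in short steps, Python scripts to look and compute and a tool call to move; the robot and the scene stay as the last step left them, time stands still between calls to the robot, and variables do not carry over. Pictures are saved under pics/ and viewed, at most 10 in all, crops included, and the job is handed in when it is done.

Besides the shell and the picture viewer there is one more tool, called after "Emit:" in YAML: its name, and indented under it one key for each argument. drive_tool: Moves the arm, as the interface text tells. Its arguments: {"type":"object","properties":{"steps":{"type":"array"},"squeeze":{"type":"number"}},"required":["steps"]}

```bash
mkdir -p pics; cat > h.py <<'E'
import numpy as np, cv2
from plant import *
def world(name,dep,u,v,p=None):
    p=p or camera_params(name); d=dep[int(v),int(u)]
    c=np.array([(u-p['cx'])/p['fx']*d,-(v-p['cy'])/p['fy']*d,-d,1]); return (p['T']@c)[:3]
def cloud(dep,p):
    v,u=np.mgrid[0:480,0:640]; d=dep
    c=np.stack([(u-p['cx'])/p['fx']*d,-(v-p['cy'])/p['fy']*d,-d,np.ones_like(d)],-1); return (c@p['T'].T)[...,:3]
E
python3 - <<'E'
from h import *
for n in ['top','scene']:
    p=camera_params(n); im,d=read_camera(n); cv2.imwrite(f'pics/{n}0.png',im); np.savez(f'{n}0.npz',im=im,d=d,**p)
    print(n,{k:(np.round(v,3).tolist()) for k,v in p.items()}, (d==0).mean())
s=read_state(); print(s['clock'],s['eef_pos'],s['ee_rot'],s['width'])
E
```

```text
top {'fx': 567.113, 'fy': 567.113, 'cx': 320.135, 'cy': 237.945, 'T': [[-0.006, 0.999, -0.053, 0.456], [-1.0, -0.005, 0.022, 0.022], [0.021, 0.053, 0.998, 1.392], [0.0, 0.0, 0.0, 1.0]]} 0.003916015625
scene {'fx': 552.31, 'fy': 552.31, 'cx': 325.315, 'cy': 233.362, 'T': [[0.688, 0.315, -0.654, -0.21], [-0.726, 0.289, -0.624, -0.694], [-0.008, 0.904, 0.427, 0.56], [0.0, 0.0, 0.0, 1.0]]} 0.006946614583333333
0.1 [0.21058186 0.58798914 0.25250596] [-5.37322933e-01 -3.09502695e+00  2.58459468e-03] 0.08513607694208851
```

View pics/top0.png

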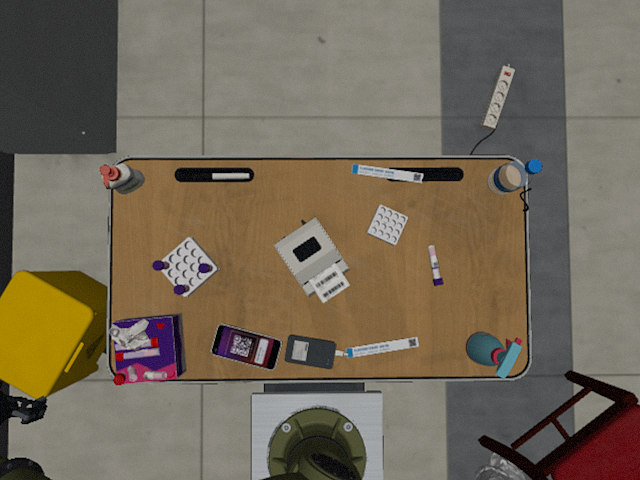

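View pics/scene0.png

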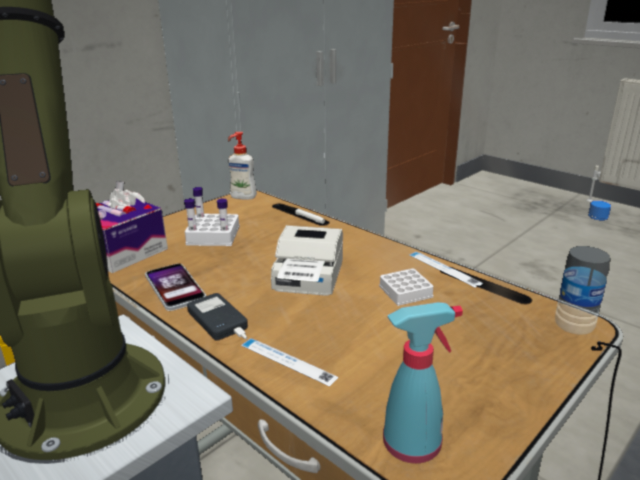

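The top view shows two white racks: one at (188,267) with three purple caps at (158,266), (204,268) and (180,289), and one at (387,224) that is smaller and empty. The lying tube is at (435,266) and the printer at (312,258), its lid window at (307,249). The scene view shows the same layout. I'll measure each of these and enlarge the left rack to confirm.

```bash
python3 - <<'E'
from h import *
z=np.load('top0.npz'); p={k:z[k] for k in ['fx','fy','cx','cy','T']}; im=z['im']; W=cloud(z['d'],p)
hsv=cv2.cvtColor(im,cv2.COLOR_BGR2HSV)
def roi(m,x0,y0,x1,y1):
    r=np.zeros(m.shape,bool); r[y0:y1,x0:x1]=m[y0:y1,x0:x1]; return r
def rect(m,t):
    pts=W[m]; print(t,m.sum(),'z',np.percentile(pts[:,2],[5,50,95]).round(3))
    r=cv2.minAreaRect((pts[:,:2]*1000).astype(np.float32)); print('  rect mm',np.round(r[0],1),np.round(r[1],1),round(r[2],1)); print('  corners',cv2.boxPoints(r).round(0).tolist())
Z=W[...,2]
rect(roi((Z>.024)&(Z<.045),155,230,225,300),'rackL')
rect(roi((Z>.015)&(Z<.045),360,200,415,250),'rackR')
purple=(hsv[...,0]>120)&(hsv[...,0]<160)&(hsv[...,1]>80)
n,l,s,c=cv2.connectedComponentsWithStats(roi(purple&(Z>.08),145,230,225,300).astype(np.uint8))
for i in range(1,n):
    q=W[(l==i)&(Z>.095)]; print('cap',c[i].round(),s[i,4],q.mean(0).round(3) if len(q) else W[l==i].mean(0).round(3))
rect(roi(Z>.006,420,235,455,300),'stray')
rect(roi(purple,420,235,455,300),'straycap')
rect(roi(Z>.012,265,205,360,310),'printer')
rect(roi(Z>.076,265,205,360,310),'printerlid')
rect(roi((hsv[...,2]<60)&(Z>.06),285,230,330,270),'window')
cv2.imwrite('pics/crop.png',cv2.resize(im[225:305,140:240],None,fx=6,fy=6,interpolation=cv2.INTER_CUBIC))
s=read_state(); 
from scipy.spatial.transform import Rotation as R
print(R.from_rotvec(s['ee_rot']).as_matrix().round(3))
E
```

```text
rackL 1015 z [0.027 0.034 0.039]
  rect mm [462.2 310.1] [105.3 105.5] 41.8
  corners [[388.0, 314.0], [458.0, 236.0], [537.0, 306.0], [466.0, 385.0]]
rackR 566 z [0.018 0.024 0.029]
  rect mm [ 561.4 -171. ] [76.4 76.5] 65.2
  corners [[511.0, -190.0], [580.0, -222.0], [612.0, -152.0], [543.0, -120.0]]
cap [158. 265.] 84 [0.464 0.353 0.135]
cap [203. 268.] 78 [0.457 0.258 0.105]
cap [179. 289.] 85 [0.41  0.313 0.105]
stray 338 z [0.008 0.017 0.025]
  rect mm [ 426.6 -171.3] [145.5 363.6] 13.1
  corners [[315.0, -11.0], [397.0, -365.0], [539.0, -332.0], [456.0, 22.0]]
straycap 62 z [0.014 0.021 0.027]
  rect mm [ 433.5 -288.6] [45.  19.2] 16.5
  corners [[409.0, -286.0], [415.0, -304.0], [458.0, -291.0], [452.0, -273.0]]
printer 3662 z [0.046 0.075 0.086]
  rect mm [476.6   8.7] [194.5 117.6] 33.3
  corners [[363.0, 5.0], [428.0, -94.0], [590.0, 13.0], [526.0, 111.0]]
printerlid 1802 z [0.077 0.082 0.087]
  rect mm [501.8  25.2] [ 92.7 117.6] 33.5
  corners [[431.0, 49.0], [496.0, -49.0], [573.0, 2.0], [508.0, 100.0]]
window 372 z [0.078 0.083 0.087]
  rect mm [499.7  25.6] [33.4 59.6] 33.4
  corners [[469.0, 41.0], [502.0, -9.0], [530.0, 10.0], [497.0, 60.0]]
[[-0.941  0.337 -0.001]
 [ 0.337  0.941 -0.002]
 [-0.    -0.002 -1.   ]]
```

View pics/crop.png

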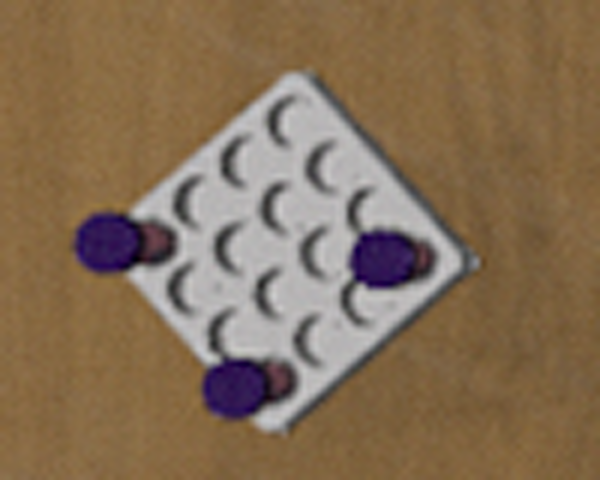

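The crop shows the left rack with caps at three corners and its top (far, +x) corner hole at (290,120) empty. It measures 105 mm and its top is at z = 34 mm. The right rack is only 76 mm, so the left one is meant. Next come the stray tube's middle and the clearance on the way.

```bash
python3 - <<'E'
from h import *
z=np.load('top0.npz'); p={k:z[k] for k in ['fx','fy','cx','cy','T']}; im=z['im']; W=cloud(z['d'],p); Z=W[...,2]
m=np.zeros(Z.shape,bool); m[238:292,424:448]=1; m&=(Z>.006)&(Z<.04)
n,l,s,c=cv2.connectedComponentsWithStats(cv2.morphologyEx(m.astype(np.uint8),cv2.MORPH_OPEN,np.ones((3,3))))
k=1+np.argmax(s[1:,4]); q=W[(l==k)]; r=cv2.minAreaRect((q[:,:2]*1000).astype(np.float32)); print(r,s[k])
X,Y=W[...,0],W[...,1]; ok=z['d']>0
for y0 in np.arange(-.5,.7,.1):
    print(round(y0,1),[ (lambda a: round(float(np.percentile(a,99)),2) if len(a) else None)(Z[ok&(Y>y0)&(Y<y0+.1)&(X>x0)&(X<x0+.1)]) for x0 in np.arange(.1,.8,.1)])
Rm=np.array([[-.941,.337,-.001],[.337,.941,-.002],[0,-.002,-1]])
P=[[.211,.588,.2525],[.36,.46,.28],[.46,.3,.28],[.47,.0,.25],[*(np.array(r[0])/1000),.25]]
for a,b in zip(P,P[1:]): print(b,(Rm.T@(np.array(b)-a)*100).round(1))
E
```

```text
((462.72698974609375, -285.195556640625), (96.87628173828125, 23.64840316772461), 12.191081047058105) [428 245  16  40 309]
-0.5 [0.0, 0.21, 0.19, 0.01, 0.01, 0.23, 0.01]
-0.4 [0.01, 0.21, 0.01, 0.01, 0.01, 0.01, 0.01]
-0.3 [0.0, 0.01, 0.01, 0.02, 0.03, 0.01, 0.01]
-0.2 [0.01, 0.01, 0.01, 0.01, 0.03, 0.02, 0.01]
-0.1 [0.02, 0.03, 0.06, 0.08, 0.09, 0.01, 0.01]
-0.0 [0.02, 0.03, 0.04, 0.09, 0.09, 0.01, 0.01]
0.1 [0.01, 0.02, 0.01, 0.01, 0.01, 0.02, 0.01]
0.2 [0.0, 0.01, 0.01, 0.11, 0.04, 0.02, 0.01]
0.3 [0.67, 0.71, 0.12, 0.11, 0.04, 0.01, 0.01]
0.4 [0.0, 0.66, 0.14, 0.01, 0.01, 0.18, 0.01]
0.5 [0.38, 0.39, 0.01, 0.01, 0.01, 0.0, -0.0]
0.6 [None, 0.25, -0.32, None, None, None, None]
[0.36, 0.46, 0.28] [-18.3  -7.   -2.7]
[0.46, 0.3, 0.28] [-14.8 -11.7   0. ]
[0.47, 0.0, 0.25] [-11.1 -27.9   3.1]
[np.float64(0.4627269897460938), np.float64(-0.285195556640625), 0.25] [ -8.9 -27.1   0.1]
```

Emit:
drive_tool:
  steps:
    - [-2.3,-0.9,-0.5,0,0]
    - [-2.3,-0.9,-0.5,0,0]
    - [-2.3,-0.9,-0.4,0,0]
    - [-2.3,-0.9,-0.4,0,0]
    - [-2.3,-0.9,-0.3,0,0]
    - [-2.3,-0.9,-0.3,0,0]
    - [-2.3,-0.9,-0.3,0,0]
    - [-2.3,-0.9,0,0,0]

```text
clock: 1.1
eef_pos: [0.3602, 0.4579, 0.2801]
ee_rot: [-0.537, -3.095, 0.001]
ft_force: [-0.3, -0.1, 0.5]
width: 0.0003
finger_force: 0.0
```

Emit:
drive_tool:
  steps:
    - [-1.9,-1.5,0,0,0]
    - [-1.9,-1.5,0,0,0]
    - [-1.9,-1.5,0,0,0]
    - [-1.9,-1.5,0,0,0]
    - [-1.9,-1.5,0,0,0]
    - [-1.9,-1.5,0,0,0]
    - [-1.9,-1.5,0,0,0]
    - [-1.9,-1.5,0,0,0]

```text
clock: 2.1
eef_pos: [0.4625, 0.2936, 0.2799]
ee_rot: [-0.537, -3.095, 0.001]
ft_force: [-0.2, 0.3, 0.6]
width: -0.0001
finger_force: 0.0
```

Emit:
drive_tool:
  steps:
    - [-1.2,-3.4,0,0,0]
    - [-1.2,-3.4,0,0,0]
    - [-1.2,-3.4,0,0,0]
    - [-1.2,-3.4,0,0,0]
    - [-1.2,-3.4,0,0,0]
    - [-1.2,-3.4,0,0,0]
    - [-1.2,-3.4,0,0,0]
    - [-1.2,-3.4,0,0,0]

```text
clock: 3.1
eef_pos: [0.4606, 0.0048, 0.2801]
ee_rot: [-0.537, -3.095, 0.0]
ft_force: [0.3, 0.5, -0.1]
width: -0.0001
finger_force: 0.0
```

Emit:
drive_tool:
  steps:
    - [-1.2,-3.4,0,0,0]
    - [-1.2,-3.4,0,0,0]
    - [-1.2,-3.4,0,0,0]
    - [-1.2,-3.4,0,0,0]
    - [-1.2,-3.4,0,0,0]
    - [-1.2,-3.4,0,0,0]
    - [-1.2,-3.4,0,0,0]
    - [-1.2,-3.4,0,0,0]

```text
clock: 4.1
eef_pos: [0.4594, -0.2835, 0.28]
ee_rot: [-0.537, -3.095, -0.0]
ft_force: [0.1, 0.3, 0.5]
width: -0.0
finger_force: 0.0
```

```bash
python3 - <<'E'
from h import *
from scipy.spatial.transform import Rotation as R
s=read_state(); p=camera_params('wrist'); im,d=read_camera('wrist'); cv2.imwrite('pics/w1.png',im)
Rm=R.from_rotvec(s['ee_rot']).as_matrix(); print(s['eef_pos'],Rm.round(3).tolist())
W=cloud(d,p); m=(d>0)&(W[...,2]>.006)&(W[...,2]<.03)&(np.hypot(W[...,0]-.463,W[...,1]+.285)<.09)
n,l,st,c=cv2.connectedComponentsWithStats(cv2.morphologyEx(m.astype(np.uint8),cv2.MORPH_OPEN,np.ones((5,5))))
k=1+np.argmax(st[1:,4]); q=W[l==k]; r=cv2.minAreaRect((q[:,:2]*1000).astype(np.float32)); print(r,c[k])
print((Rm.T@(np.array([r[0][0]/1000,r[0][1]/1000,.076])-s['eef_pos'])*100).round(2))
E
```

```text
[ 0.45943513 -0.28348055  0.27996427] [[-0.942, 0.337, -0.001], [0.337, 0.942, 0.0], [0.001, 0.0, -1.0]]
((458.5197448730469, -288.8555908203125), (98.0234146118164, 23.383987426757812), 10.177286148071289) [318.24636572 204.00765111]
[-0.11 -0.54 20.4 ]
```

View pics/w1.png

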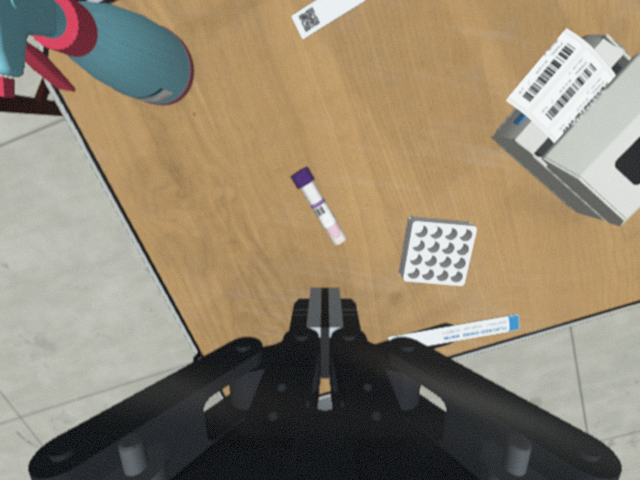

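The wrist view shows the lying tube at (318,204), cap end at (302,178), with nothing tall near it. It measures 98 mm long, as it should. I'll descend and point.

Emit:
drive_tool:
  steps:
    - [0,-0.4,2.5,0,0]
    - [0,0,2.5,0,0]
    - [0,0,2.5,0,0]
    - [0,0,2.5,0,0]
    - [0,0,2.5,0,0]
    - [0,0,2.5,0,0]
    - [0,0,2.5,0,0]
    - [0,0,2.5,0,0]

```text
clock: 5.15
eef_pos: [0.4582, -0.286, 0.0793]
ee_rot: [-0.537, -3.095, -0.0]
ft_force: [0.4, -0.5, -0.5]
width: 0.0
finger_force: 0.0
```

Emit:
drive_tool:
  steps:
    - [0,0,0.3,0,0]
    - [0,0,0,0,0]
    - [0,0,0,0,0]
    - [0,0,0,0,0]
    - [0,0,0,0,0]
    - [0,0,0,0,0]
    - [0,0,0,0,0]
    - [0,0,0,0,0]

```text
clock: 6.15
eef_pos: [0.4583, -0.2863, 0.0773]
ee_rot: [-0.538, -3.095, -0.0]
ft_force: [-0.6, 0.3, 0.1]
width: -0.0001
finger_force: 0.0
```

Emit:
drive_tool:
  steps:
    - [0,0,0,0,0]
    - [0,0,0,0,0]
    - [0,0,0,0,0]
    - [0,0,0,0,0]
    - [0,0,0,0,0]
    - [0,0,0,0,0]
    - [0,0,0,0,0]
    - [0,0,0,0,0]

```text
clock: 7.15
eef_pos: [0.4583, -0.2863, 0.0773]
ee_rot: [-0.537, -3.095, 0.0]
ft_force: [0.1, -0.7, -0.1]
width: -0.0002
finger_force: 0.0
```

Emit:
drive_tool:
  steps:
    - [0,0,0,0,0]
    - [0,0,0,0,0]
    - [0,0,0,0,0]
    - [0,0,0,0,0]
    - [0,0,0,0,0]
    - [0,0,0,0,0]

```text
clock: 7.9
eef_pos: [0.4583, -0.2863, 0.0773]
ee_rot: [-0.537, -3.095, 0.0]
ft_force: [0.2, 0.7, -0.7]
width: 0.0003
finger_force: 0.0
```

Emit:
drive_tool:
  steps:
    - [0,0,-2.5,0,0]
    - [0,0,-2.5,0,0]
    - [0,0,-2.5,0,0]
    - [0,0,-2.5,0,0]
    - [0,0,-2.5,0,0]
    - [0,0,-2.5,0,0]
    - [0,0,-2.5,0,0]
    - [0,0,0,0,0]

```text
clock: 8.9
eef_pos: [0.4591, -0.2868, 0.2541]
ee_rot: [0.537, 3.092, -0.002]
ft_force: [-0.5, -0.1, -0.4]
width: 0.0
finger_force: 0.0
```

Emit:
drive_tool:
  steps:
    - [0.85,3.8,0,0,0]
    - [0.85,3.8,0,0,0]
    - [0.85,3.8,0,0,0]
    - [0.85,3.8,0,0,0]
    - [0.85,3.8,0,0,0]
    - [0.85,3.8,0,0,0]
    - [0.85,3.8,0,0,0]
    - [0.85,3.8,0,0,0]

```text
clock: 9.9
eef_pos: [0.4964, 0.0241, 0.2514]
ee_rot: [-0.537, -3.094, 0.001]
ft_force: [0.8, -0.2, 0.1]
width: 0.0002
finger_force: 0.0
```

```bash
python3 - <<'E'
from h import *
from scipy.spatial.transform import Rotation as R
s=read_state(); p=camera_params('wrist'); im,d=read_camera('wrist'); cv2.imwrite('pics/w2.png',im)
Rm=R.from_rotvec(s['ee_rot']).as_matrix(); print(s['eef_pos'])
W=cloud(d,p); m=(d>0)&(W[...,2]>.075)&(W[...,2]<.09)&(np.hypot(W[...,0]-.499,W[...,1]-.024)<.12)
n,l,st,c=cv2.connectedComponentsWithStats(cv2.morphologyEx(m.astype(np.uint8),cv2.MORPH_OPEN,np.ones((5,5))))
k=1+np.argmax(st[1:,4]); q=W[l==k]; r=cv2.minAreaRect((q[:,:2]*1000).astype(np.float32)); print(r,c[k],np.median(q[:,2]))
print((Rm.T@(np.array([.499,.024,.134])-s['eef_pos'])*100).round(2))
E
```

```text
[0.49635543 0.02408024 0.25138153]
((497.8548583984375, 23.550392150878906), (81.71302795410156, 117.99776458740234), 33.258113861083984) [324.93071529 223.4229079 ] 0.08080642057031084
[-0.27  0.09 11.74]
```

View pics/w2.png

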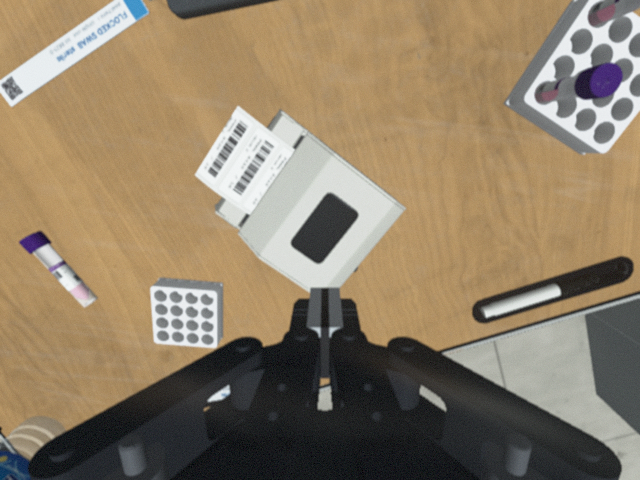

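The printer's lid is seen with its window at (325,228), and its position agrees within 2 mm. The tube at (60,270) lies where it was. I'll descend 11.7 cm.

Emit:
drive_tool:
  steps:
    - [-0.2,0,1.7,0,0]
    - [0,0,1.7,0,0]
    - [0,0,1.7,0,0]
    - [0,0,1.7,0,0]
    - [0,0,1.7,0,0]
    - [0,0,1.7,0,0]
    - [0,0,1.3,0,0]
    - [0,0,0,0,0]

```text
clock: 10.95
eef_pos: [0.4979, 0.0221, 0.1362]
ee_rot: [-0.537, -3.093, 0.001]
ft_force: [-0.5, -0.3, 0.1]
width: 0.0004
finger_force: 0.0
```

Emit:
drive_tool:
  steps:
    - [0,0,0,0,0]
    - [0,0,0,0,0]
    - [0,0,0,0,0]
    - [0,0,0,0,0]
    - [0,0,0,0,0]
    - [0,0,0,0,0]
    - [0,0,0,0,0]
    - [0,0,0,0,0]

```text
clock: 11.95
eef_pos: [0.4987, 0.0222, 0.1373]
ee_rot: [-0.537, -3.095, 0.0]
ft_force: [-1.1, -0.6, -0.2]
width: 0.0
finger_force: 0.0
```

Emit:
drive_tool:
  steps:
    - [0,0,0,0,0]
    - [0,0,0,0,0]
    - [0,0,0,0,0]
    - [0,0,0,0,0]
    - [0,0,0,0,0]
    - [0,0,0,0,0]
    - [0,0,0,0,0]
    - [0,0,0,0,0]

```text
clock: 12.95
eef_pos: [0.4987, 0.0222, 0.1373]
ee_rot: [-0.537, -3.095, 0.0]
ft_force: [1.8, -1.1, -0.9]
width: -0.0
finger_force: 0.0
```

Emit:
drive_tool:
  steps:
    - [0,0,0,0,0]
    - [0,0,0,0,0]
    - [0,0,-2.5,0,0]
    - [0,0,-2.5,0,0]
    - [0,0,-2.5,0,0]
    - [0,0,-2.5,0,0]
    - [0,0,-2.5,0,0]
    - [0,0,0,0,0]

```text
clock: 13.95
eef_pos: [0.4996, 0.0222, 0.264]
ee_rot: [0.537, 3.092, 0.001]
ft_force: [-0.3, -0.6, 0.1]
width: -0.0002
finger_force: 0.0
```

Emit:
drive_tool:
  steps:
    - [1,3.4,0,0,0]
    - [1,3.4,0,0,0]
    - [1,3.4,0,0,0]
    - [1,3.4,0,0,0]
    - [1,3.4,0,0,0]
    - [1,3.4,0,0,0]
    - [1,3.4,0,0,0]
    - [1,3.4,0,0,0]

```text
clock: 14.95
eef_pos: [0.5147, 0.3061, 0.261]
ee_rot: [-0.537, -3.094, 0.002]
ft_force: [0.9, -0.0, 0.4]
width: -0.0
finger_force: 0.0
```

Emit:
drive_tool:
  steps:
    - [0,0,0,0,0]
    - [0,0,0,0,0]

```text
clock: 15.2
eef_pos: [0.5149, 0.3044, 0.2613]
ee_rot: [-0.538, -3.094, 0.003]
ft_force: [0.1, -0.7, 0.2]
width: 0.0002
finger_force: 0.0
```

```bash
python3 - <<'E'
from h import *
from scipy.spatial.transform import Rotation as R
s=read_state(); p=camera_params('wrist'); im,d=read_camera('wrist'); cv2.imwrite('pics/w3.png',im)
Rm=R.from_rotvec(s['ee_rot']).as_matrix(); print(s['eef_pos'])
W=cloud(d,p); m=(d>0)&(W[...,2]>.028)&(W[...,2]<.04)&(np.hypot(W[...,0]-.462,W[...,1]-.31)<.1)
n,l,st,c=cv2.connectedComponentsWithStats(cv2.morphologyEx(m.astype(np.uint8),cv2.MORPH_OPEN,np.ones((3,3))))
k=1+np.argmax(st[1:,4]); q=W[l==k]; r=cv2.minAreaRect((q[:,:2]*1000).astype(np.float32)); print(r,c[k],np.median(q[:,2]))
b=cv2.boxPoints(r); cc=b[np.argmax(b[:,0])]; e=np.array(r[0])+(cc-r[0])*36.5/52.5; print('hole',e)
c=np.linalg.inv(p['T'])@[*e/1000,.034,1]; print('px',p['cx']+p['fx']*c[0]/-c[2],p['cy']-p['fy']*c[1]/-c[2])
print((Rm.T@(np.array([*e/1000,.088])-s['eef_pos'])*100).round(2))
E
```

```text
[0.51485709 0.30441155 0.26127975]
((458.3155822753906, 309.023193359375), (104.55387878417969, 104.45832824707031), 41.247398376464844) [310.3907455  160.62767781] 0.0328015429547229
hole [509.58296305 305.68414946]
px 324.09883344527543 208.7118355254882
[ 0.53 -0.03 17.33]
```

View pics/w3.png

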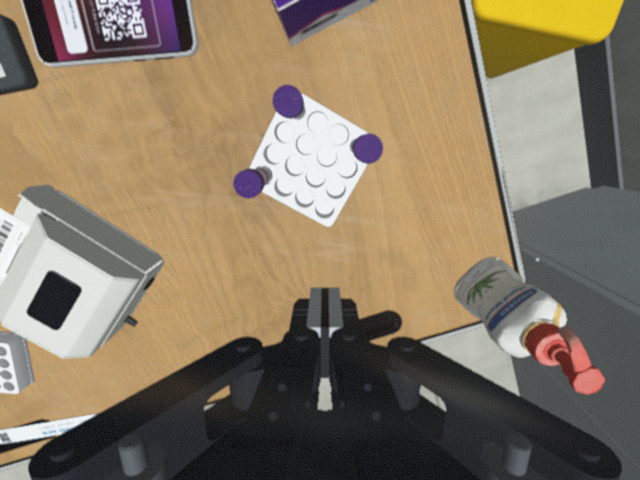

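The rack is at (310,160) with three purple caps, and the empty corner hole is at (324,209), which matches the projected pixel. The two estimates differ by 4 mm, so I'll take the middle and descend about 17 cm.

Emit:
drive_tool:
  steps:
    - [0.3,0.1,2.1,0,0]
    - [0,0,2.1,0,0]
    - [0,0,2.1,0,0]
    - [0,0,2.1,0,0]
    - [0,0,2.1,0,0]
    - [0,0,2.1,0,0]
    - [0,0,2.1,0,0]
    - [0,0,2.1,0,0]

```text
clock: 16.25
eef_pos: [0.513, 0.3056, 0.0938]
ee_rot: [0.54, 3.094, -0.001]
ft_force: [0.8, -0.9, -0.5]
width: 0.0003
finger_force: 0.0
```

Emit:
drive_tool:
  steps:
    - [0,0,0,0,0]
    - [0,0,0,0,0]
    - [0,0,0,0,0]
    - [0,0,0,0,0]
    - [0,0,0,0,0]
    - [0,0,0,0,0]
    - [0,0,0,0,0]
    - [0,0,0,0,0]

```text
clock: 17.25
eef_pos: [0.5125, 0.3072, 0.0942]
ee_rot: [-0.537, -3.095, 0.0]
ft_force: [0.2, -0.1, 0.4]
width: -0.0
finger_force: 0.0
```

Emit:
drive_tool:
  steps:
    - [0,0,0,0,0]
    - [0,0,0,0,0]
    - [0,0,0,0,0]
    - [0,0,0,0,0]
    - [0,0,0,0,0]
    - [0,0,0,0,0]
    - [0,0,0,0,0]
    - [0,0,0,0,0]

```text
clock: 18.25
eef_pos: [0.5125, 0.3072, 0.0943]
ee_rot: [-0.537, -3.095, 0.0]
ft_force: [0.6, 0.4, -0.1]
width: 0.0001
finger_force: 0.0
```

Emit:
drive_tool:
  steps:
    - [0,0,0,0,0]
    - [0,0,0,0,0]
    - [0,0,0,0,0]
    - [0,0,0,0,0]

```text
clock: 18.75
eef_pos: [0.5126, 0.3072, 0.0943]
ee_rot: [-0.537, -3.095, -0.0]
ft_force: [0.5, 0.8, 0.2]
width: 0.0004
finger_force: 0.0
```

```bash
python3 - <<'E'
from h import *
im,d=read_camera('wrist'); cv2.imwrite('pics/w4.png',im); print(read_state()['eef_pos'])
E
```

```text
[0.51255408 0.30716253 0.0942562 ]
```

View pics/w4.png

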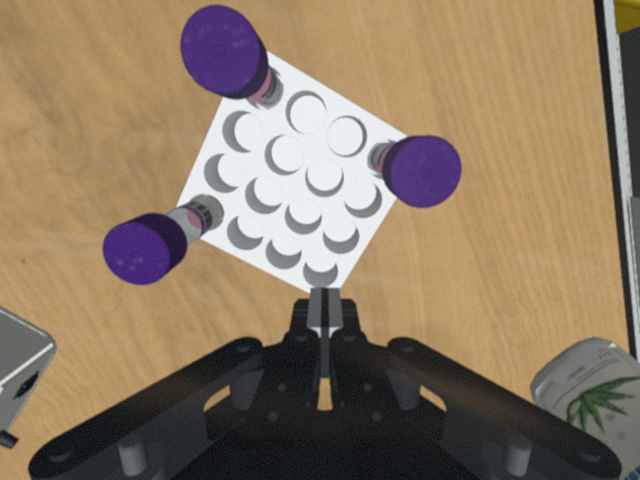

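The rack and its three tubes stand undisturbed, and the empty corner hole is at about (321,270), just ahead of the fingertips. A last check is where the finger axis meets the rack top.

```bash
python3 - <<'E'
from h import *
p=camera_params('wrist')
for e in [(.5126,.3072),(.5026,.3072)]:
    c=np.linalg.inv(p['T'])@[*e,.034,1]; print('px',p['cx']+p['fx']*c[0]/-c[2],p['cy']-p['fy']*c[1]/-c[2])
E
```

```text
px 324.0159908846148 275.04816313731635
px 318.1476745312244 259.89057634584185
```

```bash
python3 -c "
from plant import *
print(hand_in())"
```

```text
the job is handed in; nothing more can be done
None
```

I pointed at the middle of the lying tube, then the printer lid, then the rack's empty corner hole, holding each for at least two seconds. I handed the job in still pointing about 4 mm from the hole's centre, with no contact seen; `hand_in()` returned no verdict.

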